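# Refit the knob of a gas burner's safety tap and hold it pressed

### The job

The control knob has come off the gas tap of the small burner that stands on the clay board. Pick the knob up, turn it until its D-shaped bore matches the flat of the tap's spindle, push it fully home on the spindle without turning the tap from its present setting, then press the knob in as far as the spring-loaded spindle goes, as one does to keep the safety valve open for lighting, without forcing it. Finish while you still grip the knob and hold it pressed in, and leave the jars and the shallow tin where they are.

Things in the scene. Friction and masses are not known exactly. Their poses are not given: they have to be found in the camera images.
- knob: Loose black plastic knob, standing skirt down. Origin: centre of its underside, on the bore axis; z up through its top, x towards its pointer. Round hollow skirt 50 mm in diameter, 19 mm high (45 mm across its flat top), on it a grip bar along x, 14 mm wide, 19 to 37 mm high, blunt at x = -22 mm, running out to a pointed nose with a white line at x = +28 mm. About 60 g.
- knob_bar (a point): Middle of the knob's grip bar, 28 mm above the knob's underside, on its axis; axes as knob. Grip here across the 14 mm bar, fingers closing along the knob's y; the fingertips may rest on the skirt's top, 9 mm below this point.
- knob_socket (a point): Closed end of the knob's bore, on its axis, 16 mm above the underside (the bore is open below). The bore is a D: 16.2 mm in diameter, flat on the +x (pointer) side 3.2 mm from the axis; a spring clip in it resists the push with about 3 N. Lies on stem_tip when the knob is fully home (under 1 mm of side play).
- burner: Small gas burner on its bench stand, screwed down: dark steel base plate 250 x 84 x 5 mm (x from -60 to 190 mm), cast tap body with brass nuts, pipe, flared dark burner head towards +x; nothing on it over 62 mm high but the tap's collar and spindle. Origin: on the board under the spindle; z up. A round scale plate 62 mm in diameter surrounds the spindle, its top 62 mm up.
- stem_tip (a point): Top end of the tap's upright brass spindle, on its axis, 89 mm above the board while not pressed; z up, x out of the spindle's flat: the knob fits when its x points the same way (within about 0.1 rad). The spindle is a D: 15 mm in diameter, flat 2.5 mm from the axis, top edges chamfered 2 mm; 23.5 mm of it stand above its collar.
- tap_tab (a point): Outer end of the steel stop tab on the spindle's collar just above the scale plate, 20.5 mm from the spindle's axis on the side that the flat faces; it turns with the spindle but does not sink when pressed. It shows the tap's setting.
- tap_spindle (a joint): Turn of the tap's spindle in rad, anticlockwise from above; 0 when the flat faces along the burner's +x. Stiff: about 0.25 Nm turns it. Starts anywhere from -0.5 to 0.5 and shall stay there.
- tap_stem (a joint): How far the spindle is pressed down, in m: 0 out, 0.006 fully in against a stop. Spring: 5 N to start, 10.4 N fully in; it comes out again when let go.
- jar_peat: Bystander: small glaze jar with white lid, 52 mm in diameter, 69 mm high, at the left edge of the board; origin under its centre.
- jar_plum: Bystander: another such glaze jar farther back, 52 mm in diameter, 69 mm high; origin under its centre.
- paint_tin: Bystander: shallow round tin of dried black paint, 45 mm in diameter, 18 mm high, behind the knob; origin under its centre.
Things that resemble listed ones, but are neither listed nor needed, are in the scene too. What is shaped like the knob but pink or turquoise is not meant.

How it is judged:
On the way, in this order (a step that is already met when the one before it is completed fails the run):
1. the knob is gripped and lifted clear of the board (height (world z) of knob above 0.03 m and contact force between the fingers and knob above 1 N and distance between knob_socket and stem_tip above 0.03 m), for 0.2 s.
2. the knob is fully home on the spindle, its flat on the spindle's flat (distance between knob_socket and stem_tip below 0.003 m and angle between the x axis of knob and the x axis of stem_tip, either way round below 0.22 rad and angle between knob's own z axis and vertical below 0.1 rad), for 0.2 s.
At the end, for the whole second after the job is handed in: Knob at rest, fully home on the spindle (bore end within 3 mm of its tip, 2 mm sideways; flats within 0.22 rad; upright within 0.1 rad), the fingers on the knob (over 3 N) and not on the burner, the spindle held in by at least 4.5 of its 6 mm, the tap's tab within 5 mm (0.25 rad) of its start (all of step 2 and value of joint tap_stem above 0.0045 m and horizontal distance between knob_socket and stem_tip below 0.002 m and contact force between knob and the fingers above 3 N and contact force between the fingers and burner below 1 N and linear speed of knob below 0.02 m/s and distance of tap_tab from where it was at the start of the episode below 0.005 m); the arm keeps its last pose, push and grip.
It fails at once if the knob is forced: more than 45 N on the spindle (contact force between knob and burner above 45 N).
It fails at once if a jar or the tin is moved by more than 25 mm or tipped (distance of any of jar_peat, jar_plum, paint_tin from where it was at the start of the episode above 0.025 m or angle between any of jar_peat, jar_plum, paint_tin's own z axis and vertical above 0.5 rad).
It also fails if it takes over 42 s, if anything falls off the work surface, if the arm or the gripper's body presses on something with over 40 N, if the wrist force passes 120 N, or if a joint passes its speed limit or range.

### The arm

A 7-joint arm with a two-finger parallel gripper is mounted at the origin on a cart in front of the work surface, level with it; the furniture and walls round the work are solid. World frame = base frame: x ahead of the robot, y to its left, z up, the work surface at z = 0. Lengths are in m, angles in rad, forces in N, time in s.
With the tool pointing down it reaches from about 0.425 to 0.95 m from the base axis. Payload 16.7 kg.
Tool frame: the origin (TCP) lies at the very end of the fingers, on their centre line; the grasp point (between the pads) lies 19 mm behind it; z points along the fingers, y is the line along which they close (so a half turn about z gives the same grasp; the last joint's range is limited). The gripper opens to 94 mm and grips with 3 to 60 N. Pads are 16 mm wide; open, the fingers measure 119 mm over their backs; the gripper's body (75 mm by 177 mm) begins 78 mm behind the grasp point.
Start: joints at [1.143, 0.426, 0.074, 1.606, -0.034, 1.111, -0.067], TCP at [0.185, -0.649, 0.205] pointing down, gripper open.
Joint ranges: [-2.85, 2.85], [-0.5, 2.14], [-1.23, 1.37], [0.21, 2.46], [-1.02, 4.16], [0.16, 2.05], [-2.73, 2.73]. Speed limits (rad/s): [1.89, 1.89, 2.39, 2.39, 3.01, 3.01, 3.01].

### API

Orientations are given as [roll, pitch, yaw] about the fixed x, y, z axes, in that order (R = Rz(yaw) Ry(pitch) Rx(roll)).
In Python, from cell import manip gives the robot as it stands.
- The arm moves only by the tool servo_tool, never from a script. Its argument "moves" is a list of rows, each an object of numbers: "rx", "ry", "rz": the turn, a rotation vector about the world's x, y, z normalised to -1 to 1, where 1 is 90 degrees; "tx", "ty", "tz": the shift along the world's x, y, z normalised to -1 to 1, where 1 is 250 mm; "claw": the closure, from -1 (fully open) to 1 (shut). In form: [{"rx": .., "ry": .., "rz": .., "tx": .., "ty": .., "tz": .., "claw": ..}, ...]. A call has 1 to 12 rows; each row is the pose to reach, as a shift and turn from the pose commanded when the call began; what a row does not reach only later rows make up. A row lasts 1/12 s, in which the tool goes at most 41.7 mm and 7.16 degrees, less where a joint would pass 70% of its speed; a pose out of reach is approached as far as the arm can. A call with a number of a shift or a turn outside -1 to 1 is refused whole. A call with a gripper value outside its range is refused whole. The fingers move at their own pace and stop on an object; "grip_force" is the grip in N (left out, the last holds). Time passes only in rows, so rows that repeat a pose let the fingers close. It gives the time, the measured TCP pose, the force, the opening and the grip force at its end, in the units of the state.
- manip.state(): the state, without advancing time (a new reading comes with each control period).
- manip.get_image(name): name is "scene" or "top"; returns a dict with "pixels" (400x640x3 uint8, blue, green, red), "z_map" (400x640 float32, m along the optical axis (not along the pixel's ray), 0 where there is no reading), "camera_matrix" (3x3 intrinsics, pixels), "rvec" (rotation vector, rad) and "tvec" (3), from world to camera coordinates, as OpenCV has them. Camera axes: x right, y down, z forward; pixel columns grow to the right and rows downward; lengths in m; the calibration is good to about 2 mm. A picture is of the moment at which its call begins.
- manip.job_done(): hands the job in; it is judged then, once.
The state is a dict: "t": time; "q": joint angles; "joint_vel": joint speeds; "joint_efforts": joint torques, N m; "position": TCP position; "eef_rot": TCP orientation; "wrist_force": force on the tool from outside, world axes, zero at the start; "wrist_torque": the same for the moment, N m; "opening": opening from 0.0 (shut) to 1.0 (fully open); "grasp_force": force on a finger pad.
Only numpy, scipy, OpenCV 4.12 (cv2) and the standard library are available. Lean on these libraries where they do the work, as an engineer would, in place of code of your own. Each camera call takes 0.05 s, during which the arm holds its last target. There are 200 camera calls.

## Working session

There is one attempt and no reset: what is moved stays moved. The work goes in short steps, Python scripts to look and compute and a tool call to move; the robot and the scene stay as the last step left them, time stands still between calls to the robot, and variables do not carry over. Pictures are saved under pics/ and viewed, at most 10 in all, crops included, and the job is handed in when it is done.

Besides the shell and the picture viewer there is one more tool, called after "Call:" by a JSON object that holds its "api" and its "payload". servo_tool: Moves the arm, as the interface text tells. Its arguments: {"type":"object","properties":{"moves":{"type":"array","items":{"type":"object","properties":{"rx":{"type":"number"},"ry":{"type":"number"},"rz":{"type":"number"},"tx":{"type":"number"},"ty":{"type":"number"},"tz":{"type":"number"},"claw":{"type":"number"}}}},"grip_force":{"type":"number"}},"required":["moves"]}

```bash
mkdir -p pics
cat > h.py <<'E'
import numpy as np, cv2
from cell import manip
def grab(n):
    im=manip.get_image(n); np.savez(f'/tmp/{n}.npz',**{k:np.asarray(v) for k,v in im.items()}); return im
def load(n): return dict(np.load(f'/tmp/{n}.npz'))
def pts(im):
    K=im['camera_matrix'];R=cv2.Rodrigues(im['rvec'])[0];z=im['z_map']
    v,u=np.mgrid[:z.shape[0],:z.shape[1]]
    c=np.stack([(u-K[0,2])/K[0,0]*z,(v-K[1,2])/K[1,1]*z,z],-1)
    return (c-np.ravel(im['tvec']))@R
def ray(im,u,v,h):
    K=im['camera_matrix'];R=cv2.Rodrigues(im['rvec'])[0];t=np.ravel(im['tvec'])
    o=-R.T@t; d=R.T@np.linalg.inv(K)@[u,v,1]; return o+d*(h-o[2])/d[2]
E
python3 - <<'E'
from h import *
for n in('scene','top'):
    im=grab(n); cv2.imwrite(f'pics/{n}0.png',im['pixels']); R=cv2.Rodrigues(im['rvec'])[0]; print(n,-R.T@np.ravel(im['tvec']),R[2],im['camera_matrix'][0])
print(manip.state())
E
```

```text
scene [0.19580161 0.57136448 0.81328964] [ 0.29768115 -0.52697492 -0.79604232] [433.39815873   0.         318.07040934]
top [0.41081472 0.08814814 0.91887172] [ 0.06669232 -0.04178577 -0.99689823] [365.3804925    0.         320.75922371]
{'t': 0.1, 'q': array([ 1.14351011,  0.42665551,  0.07383109,  1.60652329, -0.03409883,
        1.11081113, -0.06706426]), 'joint_vel': array([-0.00043025, -0.00088806,  0.0003472 , -0.00199259, -0.00024385,
        0.00027315,  0.00012549]), 'joint_efforts': array([ 8.93857592e-03, -9.37460947e+01,  3.67724530e+00, -4.55035579e+01,
       -4.86207800e-02,  1.68310921e-02,  1.08438492e-04]), 'position': array([ 0.18498336, -0.64875145,  0.20486299]), 'eef_rot': array([-3.14045601e+00,  7.05931560e-05,  2.77811448e-01]), 'wrist_force': array([ 0.15098417, -0.07920325,  0.12597825]), 'wrist_torque': array([ 0.00060562, -0.0572926 ,  0.03145607]), 'grasp_force': 0.0, 'opening': 0.998647409810924}
```

View pics/scene0.png

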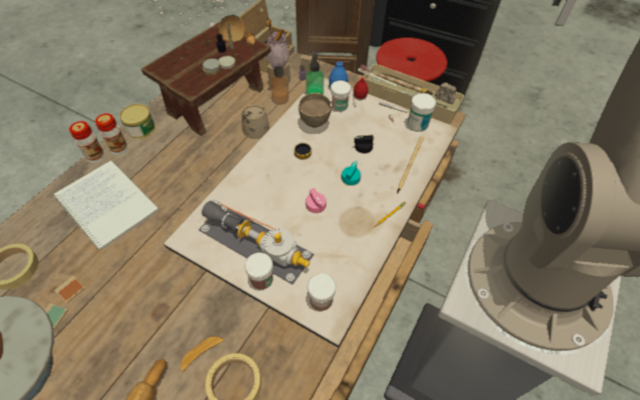

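View pics/top0.png

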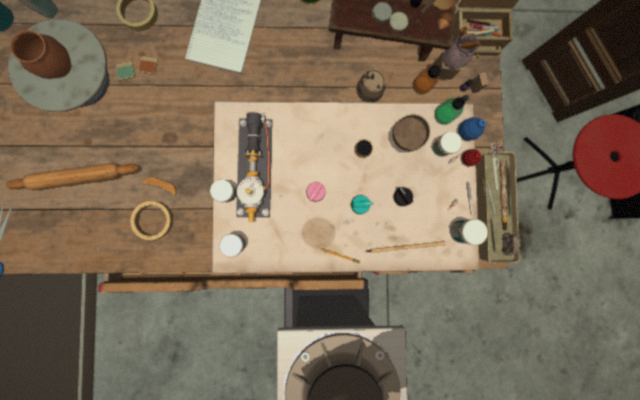

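Scene view: black knob (364,144), pink one (316,201), turquoise one (351,174), tin (303,151), burner with spindle about (278,238). Top view: candidates for the knob are black with white line (403,196), tin (364,148, flat black), pink (316,191) and turquoise (361,204). I choose (403,196). Spindle is near (250,190), with jars at (222,190) and (232,245).

Run:
```python
from h import *
s=load('scene');t=load('top')
def crop(im,u,v,r,f): return cv2.resize(im['pixels'][v-r:v+r,u-r:u+r],None,fx=f,fy=f,interpolation=cv2.INTER_CUBIC)
a=np.hstack([crop(t,403,196,18,11)[:396,:396],crop(t,250,190,24,8.25)[:396,:396]])
b=np.hstack([crop(s,364,144,18,5.5)[:198,:198],crop(s,278,242,24,8.25)[:198*2,:198*2][:198*2]]) if 0 else None
cv2.imwrite('pics/c_top.png',a)
cv2.imwrite('pics/c_sc.png',np.hstack([crop(s,364,144,18,11),crop(s,278,242,24,8.25)]))
P=pts(t)
for (u,v,r) in((403,196,14),(250,190,14),(364,148,12),(222,190,14),(232,245,14)):
    q=P[v-r:v+r,u-r:u+r]; print('obj',u,v,'centre',q[r,r].round(3)); 
    for lo,hi in((.01,.0225),(.0245,.045),(.055,.0655),(.066,.1)):
        m=(q[...,2]>lo)&(q[...,2]<hi)
        if m.sum()>3: print(lo,hi,m.sum(),q[m].mean(0).round(4),q[m].min(0).round(4),q[m].max(0).round(4))
```

```text
obj 403 196 centre [ 0.474 -0.15   0.038]
0.01 0.0225 161 [ 0.4731 -0.1529  0.0174] [ 0.4512 -0.1783  0.0118] [ 0.4961 -0.1336  0.0224]
0.0245 0.045 126 [ 0.4756 -0.1551  0.0343] [ 0.455  -0.1727  0.025 ] [ 0.4969 -0.1395  0.0392]
obj 250 190 centre [0.485 0.214 0.088]
0.0245 0.045 35 [0.5059 0.2069 0.039 ] [0.459  0.1909 0.0285] [0.524  0.2437 0.0449]
0.055 0.0655 491 [0.4848 0.2187 0.061 ] [0.4571 0.1895 0.0558] [0.5138 0.2481 0.0654]
0.066 0.1 41 [0.4844 0.2172 0.0801] [0.4775 0.2077 0.066 ] [0.5013 0.2261 0.091 ]
obj 364 148 centre [ 0.6   -0.061  0.002]
0.01 0.0225 61 [ 0.5967 -0.0582  0.0153] [ 0.5753 -0.0795  0.0101] [ 0.6182 -0.0363  0.02  ]
obj 222 190 centre [0.487 0.282 0.066]
0.01 0.0225 20 [0.4766 0.2676 0.0159] [0.4625 0.2603 0.0104] [0.5022 0.2858 0.0224]
0.0245 0.045 19 [0.4766 0.2644 0.0327] [0.4641 0.2602 0.0268] [0.4932 0.2755 0.0417]
0.055 0.0655 52 [0.4798 0.2768 0.0625] [0.4599 0.2578 0.0555] [0.5071 0.3096 0.0655]
0.066 0.1 352 [0.4865 0.2836 0.0681] [0.4616 0.258  0.066 ] [0.5107 0.309  0.0729]
obj 232 245 centre [0.361 0.257 0.067]
0.01 0.0225 15 [0.3668 0.2416 0.0175] [0.3474 0.2371 0.0113] [0.3818 0.252  0.0222]
0.0245 0.045 14 [0.3642 0.2399 0.0321] [0.3487 0.2371 0.0247] [0.3797 0.248  0.0381]
0.055 0.0655 42 [0.3604 0.2504 0.0624] [0.3353 0.2348 0.0551] [0.3857 0.2869 0.0654]
0.066 0.1 367 [0.3602 0.2605 0.0683] [0.3356 0.2342 0.066 ] [0.3857 0.2867 0.0724]
```

View pics/c_top.png

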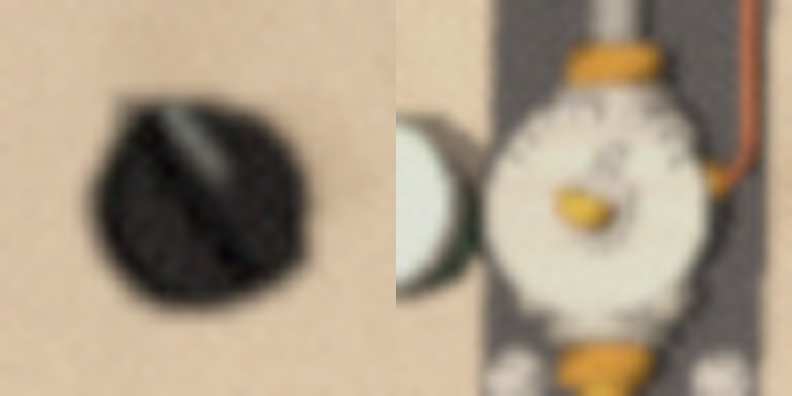

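View pics/c_sc.png

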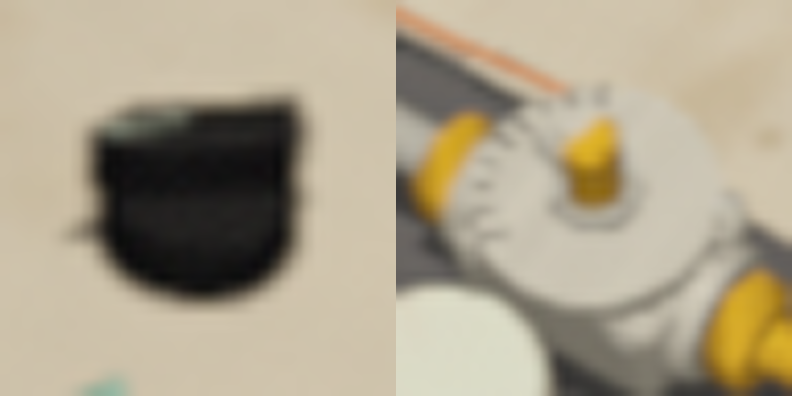

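The crops confirm it: black knob at top (403,196), its white line running up-left to the nose at about (418/11 px in the crop). The spindle is brass on a white plate at (250,190), with a grey tab up and slightly right of it. Next I measure both yaws.

Run:
```python
from h import *
out=[]
def proj(im,X): return cv2.projectPoints(np.float64(X).reshape(-1,3),im['rvec'],im['tvec'],im['camera_matrix'],None)[0].reshape(-1,2)
def rect(im,cx,cy,h,r,N=390):
    g=np.linspace(r,-r,N); yy,xx=np.meshgrid(g,g)   # rows: +x up, cols: +y left
    uv=proj(im,np.stack([cx+xx,cy+yy,np.full_like(xx,h)],-1)).astype(np.float32).reshape(N,N,2)
    return cv2.remap(im['pixels'],uv,None,cv2.INTER_CUBIC)
rows=[]
for n in('scene','top'):
    im=load(n);P=pts(im);g=im['pixels'].astype(int);hsv=cv2.cvtColor(im['pixels'],cv2.COLOR_BGR2HSV)
    # knob
    near=np.hypot(P[...,0]-.474,P[...,1]+.154)<.04
    m=near&(P[...,2]>.033)&(P[...,2]<.041); 
    uv=np.argwhere(m)[:,::-1]; W=np.array([ray(im,u,v,.037) for u,v in uv])[:,:2]
    w,V=np.linalg.eigh(np.cov(W.T)); print(n,'bar top',len(W),W.mean(0).round(4),cv2.minAreaRect((W*1000).astype(np.float32)),'pca',np.degrees(np.arctan2(V[1,1],V[0,1])))
    k=near&(g.max(-1)>85)&(P[...,2]>.03); 
    L=np.array([ray(im,u,v,.037) for u,v in np.argwhere(k)[:,::-1]])[:,:2]
    if len(L)>3:
        w,V=np.linalg.eigh(np.cov(L.T)); print(' line',len(L),L.mean(0).round(4),np.degrees(np.arctan2(V[1,1],V[0,1])))
    # whole dark knob contour at skirt top
    # plate: white disc z=.062
    b=(np.hypot(P[...,0]-.485,P[...,1]-.218)<.04)&(abs(P[...,2]-.062)<.005)&(hsv[...,1]<70)&(g.min(-1)>120)
    cs=max(cv2.findContours(b.astype(np.uint8),0,1)[0],key=cv2.contourArea)
    W=np.array([ray(im,u,v,.062) for u,v in cs[:,0]])[:,:2]
    A=np.c_[2*W,np.ones(len(W))];c=np.linalg.lstsq(A,(W**2).sum(1),rcond=None)[0]; print(' plate',c[:2].round(4),np.sqrt(c[2]+c[:2]@c[:2]))
    y=(np.hypot(P[...,0]-.485,P[...,1]-.218)<.02)&(hsv[...,1]>110)&(P[...,2]>.066)
    t=y&(P[...,2]>.085); W=np.array([ray(im,u,v,.089) for u,v in np.argwhere(t)[:,::-1]]); print(' tip',len(W),W.mean(0).round(4),W.min(0).round(4),W.max(0).round(4))
    # base plate edges direction: dark grey low points
    d=(P[...,2]<.012)&(P[...,2]>0)&(abs(P[...,0]-.55)<.2)&(abs(P[...,1]-.21)<.07)&(g.max(-1)<115)
    W=P[d][:,:2]; print(' base',len(W),cv2.minAreaRect((W*1000).astype(np.float32)))
    rows.append(np.hstack([rect(im,.485,.218,.064,.035),rect(im,.474,-.154,.037,.035)]))
cv2.imwrite('pics/rect.png',cv2.resize(np.vstack(rows),(600,600)))
```

```text
scene bar top 84 [ 0.4753 -0.1553] ((475.1984558105469, -153.82437133789062), (47.52540969848633, 17.40789794921875), 30.890872955322266) pca -143.07170624528217
 line 31 [ 0.4778 -0.1582] -147.65837888407933
 plate [0.4851 0.2184] 0.029940098218741582
 tip 27 [0.4825 0.2213 0.089 ] [0.4772 0.215  0.089 ] [0.4877 0.2266 0.089 ]
 base 1437 ((524.6633911132812, 220.4746551513672), (91.35858917236328, 306.0546569824219), 85.65847778320312)
top bar top 99 [ 0.4762 -0.1552] ((476.9453430175781, -154.69442749023438), (48.3366584777832, 13.743451118469238), 37.29945755004883) pca -143.1590279182211
 line 20 [ 0.4778 -0.1555] -145.32618368520906
 plate [0.4846 0.2187] 0.029640139240749996
 tip 18 [0.4833 0.2177 0.089 ] [0.4784 0.2113 0.089 ] [0.4875 0.2226 0.089 ]
 base 1233 ((512.9581298828125, 221.83436584472656), (90.34858703613281, 321.81854248046875), 89.68301391601562)
```

View pics/rect.png

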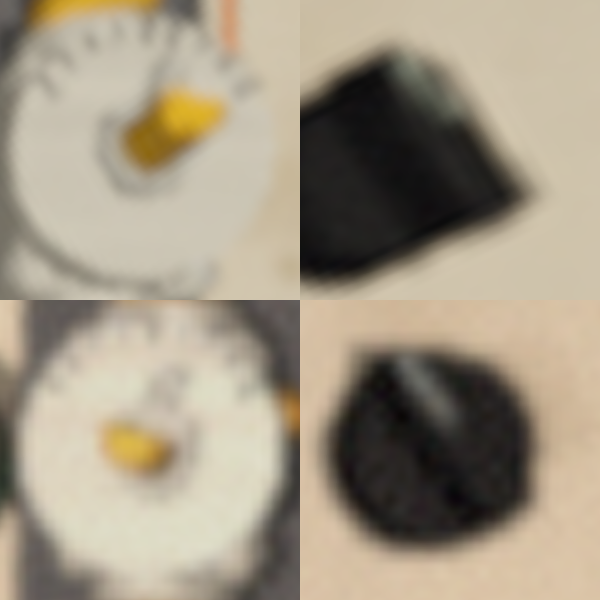

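The rectified picture shows the knob pointer up-left (yaw about 36.5°, axis about (0.474, -0.156)). The spindle axis is about (0.485, 0.2187), with its flat and tab facing about -15°. Moving towards the knob.

Call:
{"api": "servo_tool", "payload": {"moves": [{"tx":0.1,"ty":0.1,"tz":0.16,"claw":-0.3},{"tx":0.8,"ty":0.96,"tz":0.2,"rz":0.229,"claw":-0.3},{"tx":0.8,"ty":0.96,"tz":0.2,"rz":0.229,"claw":-0.3},{"tx":0.8,"ty":0.96,"tz":0.2,"rz":0.229,"claw":-0.3},{"tx":0.8,"ty":0.96,"tz":0.2,"rz":0.229,"claw":-0.3},{"tx":0.8,"ty":0.96,"tz":0.2,"rz":0.229,"claw":-0.3},{"tx":0.8,"ty":0.96,"tz":0.2,"rz":0.229,"claw":-0.3},{"tx":0.8,"ty":0.96,"tz":0.2,"rz":0.229,"claw":-0.3},{"tx":0.8,"ty":0.96,"tz":0.2,"rz":0.229,"claw":-0.3},{"tx":0.8,"ty":0.96,"tz":0.2,"rz":0.229,"claw":-0.3}], "grip_force": 30}}

```text
invalid input at $.moves[0]: expected keys rx, ry, rz, tx, ty, tz, claw
```

Call:
{"api": "servo_tool", "payload": {"moves": [{"rx":0,"ry":0,"rz":0,"tx":0.1,"ty":0.1,"tz":0.16,"claw":-0.3},{"rx":0,"ry":0,"rz":0.229,"tx":0.8,"ty":0.96,"tz":0.2,"claw":-0.3},{"rx":0,"ry":0,"rz":0.229,"tx":0.8,"ty":0.96,"tz":0.2,"claw":-0.3},{"rx":0,"ry":0,"rz":0.229,"tx":0.8,"ty":0.96,"tz":0.2,"claw":-0.3},{"rx":0,"ry":0,"rz":0.229,"tx":0.8,"ty":0.96,"tz":0.2,"claw":-0.3},{"rx":0,"ry":0,"rz":0.229,"tx":0.8,"ty":0.96,"tz":0.2,"claw":-0.3},{"rx":0,"ry":0,"rz":0.229,"tx":0.8,"ty":0.96,"tz":0.2,"claw":-0.3},{"rx":0,"ry":0,"rz":0.229,"tx":0.8,"ty":0.96,"tz":0.2,"claw":-0.3},{"rx":0,"ry":0,"rz":0.229,"tx":0.8,"ty":0.96,"tz":0.2,"claw":-0.3},{"rx":0,"ry":0,"rz":0.229,"tx":0.8,"ty":0.96,"tz":0.2,"claw":-0.3},{"rx":0,"ry":0,"rz":0.229,"tx":0.8,"ty":0.96,"tz":0.2,"claw":-0.3}], "grip_force": 30}}

```text
t: 1.02
position: [0.3847, -0.4093, 0.2553]
eef_rot: [-3.141, 0.0, 0.638]
wrist_force: [-0.2, -0.0, 0.4]
opening: 0.648
grasp_force: 0.0
```

Call:
{"api": "servo_tool", "payload": {"moves": [{"rx":0,"ry":0,"rz":0,"tx":0.36,"ty":1.0,"tz":0,"claw":-0.3},{"rx":0,"ry":0,"rz":0,"tx":0.36,"ty":1.0,"tz":0,"claw":-0.3},{"rx":0,"ry":0,"rz":0,"tx":0.36,"ty":1.0,"tz":0,"claw":-0.3},{"rx":0,"ry":0,"rz":0,"tx":0.36,"ty":1.0,"tz":0,"claw":-0.3},{"rx":0,"ry":0,"rz":0,"tx":0.36,"ty":1.0,"tz":0,"claw":-0.3},{"rx":0,"ry":0,"rz":0,"tx":0.36,"ty":1.0,"tz":0,"claw":-0.3},{"rx":0,"ry":0,"rz":0,"tx":0.36,"ty":1.0,"tz":0,"claw":-0.3},{"rx":0,"ry":0,"rz":0,"tx":0.36,"ty":1.0,"tz":-0.4,"claw":-0.3},{"rx":0,"ry":0,"rz":0,"tx":0.36,"ty":1.0,"tz":-0.7,"claw":-0.3},{"rx":0,"ry":0,"rz":0,"tx":0.36,"ty":1.0,"tz":-0.7,"claw":-0.3},{"rx":0,"ry":0,"rz":0,"tx":0.36,"ty":1.0,"tz":-0.7,"claw":-0.3},{"rx":0,"ry":0,"rz":0,"tx":0.36,"ty":1.0,"tz":-0.7,"claw":-0.3}]}}

```text
t: 2.02
position: [0.4712, -0.1596, 0.075]
eef_rot: [-3.135, 0.005, 0.636]
wrist_force: [-1.0, 0.7, -0.9]
opening: 0.65
grasp_force: 0.0
```

Call:
{"api": "servo_tool", "payload": {"moves": [{"rx":0,"ry":0,"rz":0,"tx":0,"ty":0.013,"tz":0,"claw":-0.3},{"rx":0,"ry":0,"rz":0,"tx":0,"ty":0.013,"tz":0,"claw":-0.3},{"rx":0,"ry":0,"rz":0,"tx":0,"ty":0.013,"tz":0,"claw":-0.3},{"rx":0,"ry":0,"rz":0,"tx":0,"ty":0.013,"tz":-0.1,"claw":-0.3},{"rx":0,"ry":0,"rz":0,"tx":0,"ty":0.013,"tz":-0.2,"claw":-0.3},{"rx":0,"ry":0,"rz":0,"tx":0,"ty":0.013,"tz":-0.2,"claw":-0.3},{"rx":0,"ry":0,"rz":0,"tx":0,"ty":0.013,"tz":-0.2,"claw":-0.3}]}}

```text
t: 2.6
position: [0.4755, -0.1561, 0.0317]
eef_rot: [3.141, -0.0, 0.637]
wrist_force: [0.1, 0.6, -0.4]
opening: 0.651
grasp_force: 0.0
```

Call:
{"api": "servo_tool", "payload": {"moves": [{"rx":0,"ry":0,"rz":0,"tx":-0.005,"ty":0,"tz":-0.04,"claw":-0.3},{"rx":0,"ry":0,"rz":0,"tx":-0.005,"ty":0,"tz":-0.04,"claw":-0.3},{"rx":0,"ry":0,"rz":0,"tx":-0.005,"ty":0,"tz":-0.04,"claw":-0.3},{"rx":0,"ry":0,"rz":0,"tx":-0.005,"ty":0,"tz":-0.04,"claw":1},{"rx":0,"ry":0,"rz":0,"tx":-0.005,"ty":0,"tz":-0.04,"claw":1},{"rx":0,"ry":0,"rz":0,"tx":-0.005,"ty":0,"tz":-0.04,"claw":1},{"rx":0,"ry":0,"rz":0,"tx":-0.005,"ty":0,"tz":-0.04,"claw":1},{"rx":0,"ry":0,"rz":0,"tx":-0.005,"ty":0,"tz":-0.04,"claw":1},{"rx":0,"ry":0,"rz":0,"tx":-0.005,"ty":0,"tz":-0.04,"claw":1},{"rx":0,"ry":0,"rz":0,"tx":-0.005,"ty":0,"tz":-0.04,"claw":1},{"rx":0,"ry":0,"rz":0,"tx":-0.005,"ty":0,"tz":-0.04,"claw":1},{"rx":0,"ry":0,"rz":0,"tx":-0.005,"ty":0,"tz":-0.04,"claw":1}]}}

```text
t: 3.6
position: [0.4739, -0.1559, 0.0205]
eef_rot: [-3.142, -0.0, 0.637]
wrist_force: [0.3, -0.7, -1.0]
opening: 0.146
grasp_force: 30.0
```

Call:
{"api": "servo_tool", "payload": {"moves": [{"rx":0,"ry":0,"rz":0,"tx":0,"ty":0,"tz":0.1,"claw":1},{"rx":0,"ry":0,"rz":0,"tx":0,"ty":0,"tz":0.2,"claw":1},{"rx":0,"ry":0,"rz":0,"tx":0,"ty":0,"tz":0.35,"claw":1},{"rx":0,"ry":0,"rz":0,"tx":0,"ty":0,"tz":0.5,"claw":1},{"rx":0,"ry":0,"rz":0,"tx":0,"ty":0,"tz":0.65,"claw":1},{"rx":0,"ry":0,"rz":0,"tx":0,"ty":0,"tz":0.8,"claw":1},{"rx":0,"ry":0,"rz":0,"tx":0,"ty":0,"tz":0.8,"claw":1},{"rx":0,"ry":0,"rz":0,"tx":0,"ty":0,"tz":0.8,"claw":1},{"rx":0,"ry":0,"rz":0,"tx":0,"ty":0,"tz":0.8,"claw":1}]}}

```text
t: 4.35
position: [0.4734, -0.1558, 0.22]
eef_rot: [-3.141, 0.0, 0.637]
wrist_force: [0.8, -0.6, -1.6]
opening: 0.145
grasp_force: 30.0
```

Run:
```python
from h import *
# time-averaged pictures, tab direction by polar brightness on the plate
A=np.array([.4849,.2187])
for n in('scene','top'):
    ims=[manip.get_image(n) for _ in range(6)]; im=ims[0]
    im['pixels']=np.mean([i['pixels'] for i in ims],0).round().astype(np.uint8)
    np.savez(f'/tmp/{n}1.npz',**{k:np.asarray(v) for k,v in im.items()})
    N=420;g=np.linspace(.035,-.035,N);yy,xx=np.meshgrid(g,g)
    o=[]
    for h in (.065,.089):
        X=np.stack([A[0]+xx,A[1]+yy,np.full_like(xx,h)],-1).reshape(-1,3)
        uv=cv2.projectPoints(X,im['rvec'],im['tvec'],im['camera_matrix'],None)[0].astype(np.float32).reshape(N,N,2)
        r=cv2.remap(im['pixels'],uv,None,cv2.INTER_CUBIC)
        r=np.clip((r.astype(float)-60)*1.25,0,255).astype(np.uint8) if n=='scene' else np.clip((r.astype(float)-90)*1.5,0,255).astype(np.uint8)
        cv2.drawMarker(r,(210,210),(255,0,0),0,10,1); cv2.circle(r,(210,210),int(.0205/.07*N),(255,120,0),1)
        for a in (-10,-15,-20):
            a=np.radians(a);p=lambda q:(int(210-q*np.sin(a)),int(210-q*np.cos(a))); cv2.line(r,p(150),p(200),(0,0,255),1)
        o.append(r)
    print(n); cv2.imwrite(f'/tmp/{n}r.png',np.hstack(o))
    ii=im['pixels']
cv2.imwrite('pics/spin.png',cv2.resize(np.vstack([cv2.imread('/tmp/scener.png'),cv2.imread('/tmp/topr.png')]),(600,600)))
t=dict(np.load('/tmp/scene1.npz'));cv2.imwrite('pics/lift.png',np.hstack([t['pixels'],]))
print(manip.state()['position'],manip.state()['t'])
```

```text
scene
top
[ 0.47380532 -0.15582287  0.22039113] 4.95
```

View pics/spin.png

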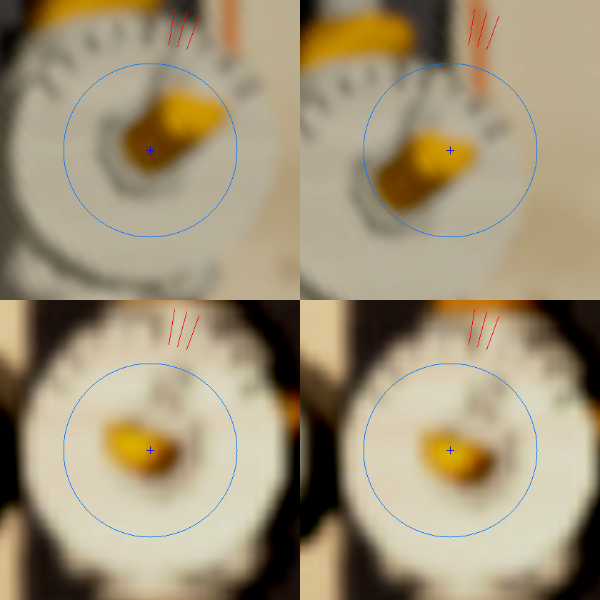

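View pics/lift.png

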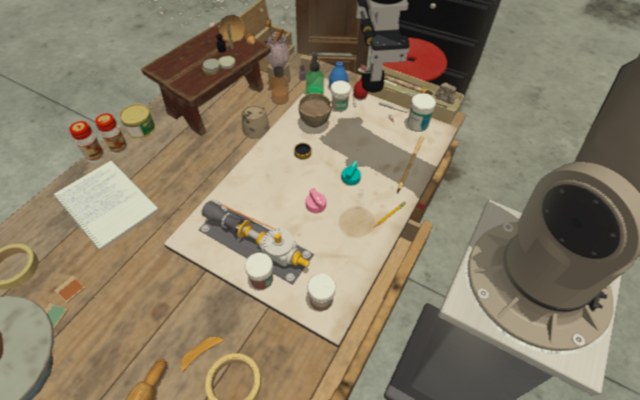

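Top panel: the tab is at about (173,378), at angle -16°. The flat's edge runs (425,432)–(495,452), also about -16°; scene gives -13°. So I keep -15°. The lift picture shows the knob held under the gripper at (372,85). Carry and turn.

Call:
{"api": "servo_tool", "payload": {"moves": [{"rx":0,"ry":0,"rz":-0.07,"tx":0,"ty":0.1,"tz":0,"claw":1},{"rx":0,"ry":0,"rz":-0.14,"tx":0.01,"ty":0.2,"tz":0,"claw":1},{"rx":0,"ry":0,"rz":-0.21,"tx":0.02,"ty":0.3,"tz":0,"claw":1},{"rx":0,"ry":0,"rz":-0.28,"tx":0.03,"ty":0.4,"tz":0,"claw":1},{"rx":0,"ry":0,"rz":-0.35,"tx":0.04,"ty":0.5,"tz":0,"claw":1},{"rx":0,"ry":0,"rz":-0.42,"tx":0.044,"ty":0.6,"tz":0,"claw":1},{"rx":0,"ry":0,"rz":-0.49,"tx":0.044,"ty":0.7,"tz":0,"claw":1},{"rx":0,"ry":0,"rz":-0.572,"tx":0.044,"ty":0.8,"tz":0,"claw":1},{"rx":0,"ry":0,"rz":-0.572,"tx":0.044,"ty":0.9,"tz":0,"claw":1},{"rx":0,"ry":0,"rz":-0.572,"tx":0.044,"ty":1.0,"tz":0,"claw":1},{"rx":0,"ry":0,"rz":-0.572,"tx":0.044,"ty":1.0,"tz":0,"claw":1},{"rx":0,"ry":0,"rz":-0.572,"tx":0.044,"ty":1.0,"tz":0,"claw":1}]}}

```text
t: 5.95
position: [0.4847, 0.0953, 0.2205]
eef_rot: [-3.141, 0.0, -0.258]
wrist_force: [1.0, -0.5, -0.7]
opening: 0.145
grasp_force: 30.0
```

Call:
{"api": "servo_tool", "payload": {"moves": [{"rx":0,"ry":0,"rz":0,"tx":0,"ty":0.12,"tz":0,"claw":1},{"rx":0,"ry":0,"rz":0,"tx":0,"ty":0.25,"tz":0,"claw":1},{"rx":0,"ry":0,"rz":0,"tx":0,"ty":0.37,"tz":0,"claw":1},{"rx":0,"ry":0,"rz":0,"tx":0,"ty":0.494,"tz":0,"claw":1},{"rx":0,"ry":0,"rz":0,"tx":0,"ty":0.494,"tz":-0.1,"claw":1},{"rx":0,"ry":0,"rz":0,"tx":0,"ty":0.494,"tz":-0.2,"claw":1},{"rx":0,"ry":0,"rz":0,"tx":0,"ty":0.494,"tz":-0.3,"claw":1},{"rx":0,"ry":0,"rz":0,"tx":0,"ty":0.494,"tz":-0.32,"claw":1},{"rx":0,"ry":0,"rz":0,"tx":0,"ty":0.494,"tz":-0.32,"claw":1},{"rx":0,"ry":0,"rz":0,"tx":0,"ty":0.494,"tz":-0.32,"claw":1}]}}

```text
t: 6.78
position: [0.4854, 0.2173, 0.1413]
eef_rot: [-3.141, -0.0, -0.262]
wrist_force: [-0.4, -0.6, -0.2]
opening: 0.147
grasp_force: 30.0
```

Run:
```python
from h import *
st=manip.state(); print(st['position'],st['eef_rot'])
ims=[manip.get_image('scene') for _ in range(4)]; im=ims[0]; im['pixels']=np.mean([i['pixels'] for i in ims],0).round().astype(np.uint8)
np.savez('/tmp/scene2.npz',**{k:np.asarray(v) for k,v in im.items()})
P=pts(im); g=im['pixels'].astype(int)
u,v=cv2.projectPoints(np.array([[.485,.219,.12]]),im['rvec'],im['tvec'],im['camera_matrix'],None)[0].ravel().astype(int); print(u,v)
cv2.imwrite('pics/hover.png',cv2.resize(im['pixels'][v-40:v+40,u-40:u+40],None,fx=7,fy=7,interpolation=cv2.INTER_CUBIC))
# skirt: dark points in the height band, circle fit on the side wall
zu=st['position'][2]-.0205
m=(g.max(-1)<90)&(P[...,2]>zu+.002)&(P[...,2]<zu+.016)&(np.hypot(P[...,0]-.485,P[...,1]-.219)<.04)
W=P[m][:,:2]
from scipy.optimize import least_squares
f=least_squares(lambda c:np.hypot(*(W-c).T)-.0243,[.485,.219],loss='soft_l1',f_scale=.002); print(len(W),f.x,np.abs(f.fun).mean())
# flat edge of spindle top in the earlier scene/top pictures
for n in('scene1','top1'):
    t=load(n); hsv=cv2.cvtColor(t['pixels'],cv2.COLOR_BGR2HSV); Q=pts(t)
    k=(hsv[...,1]>120)&(np.hypot(Q[...,0]-.485,Q[...,1]-.2187)<.022)&(Q[...,2]>.064)
    uv=np.argwhere(k)[:,::-1]; V=np.array([t['pixels'][b,a].max() for a,b in uv]); s=V>np.percentile(V,50)
    X=np.array([ray(t,a,b,.089)[:2] for a,b in uv[s]])*1000; r=cv2.minAreaRect(X.astype(np.float32)); w,E=np.linalg.eigh(np.cov(X.T)); print(n,len(X),X.mean(0).round(1),r,'long axis',np.degrees(np.arctan2(E[1,1],E[0,1])))
```

```text
[0.48537969 0.21725673 0.14130703] [-3.14141939e+00 -2.70827390e-04 -2.61838329e-01]
276 225
113 [0.48537235 0.21643355] 0.000580884520386191
scene1 25 [482.7 221.3] ((482.5925598144531, 221.3717041015625), (11.627603530883789, 8.610618591308594), 69.85820007324219) long axis 81.38393462290747
top1 8 [483.5 219.7] ((483.53778076171875, 219.7313995361328), (6.382972717285156, 4.76680326461792), 44.85649871826172) long axis 82.21020864346735
```

View pics/hover.png

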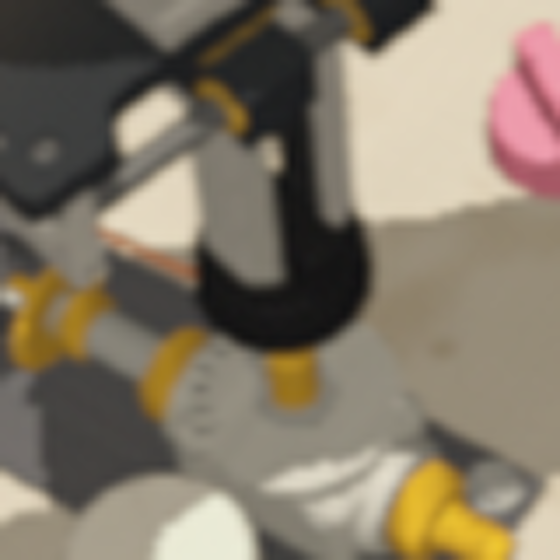

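The hover picture shows the knob skirt spanning columns 200–368 (crop) and the spindle 265–318 below it, so there is a small sideways offset. I quantify it.

Run:
```python
from h import *
im=load('scene2');px=im['pixels'].astype(float);K=im['camera_matrix'];R=cv2.Rodrigues(im['rvec'])[0]
pr=lambda X:cv2.projectPoints(np.float64([X]),im['rvec'],im['tvec'],K,None)[0].ravel()
def cross(a,th):  # subpixel rise & fall columns
    i=np.where(a>th)[0]; l,r=i[0],i[-1]
    return l-(a[l]-th)/(a[l]-a[l-1]), r+(a[r]-th)/(a[r]-a[r+1])
v0=225-40;u0=276-40
for row in (236,237,238,239,240,241):
    sat=(px[row,u0+30:u0+54].max(1)-px[row,u0+30:u0+54].min(1)); 
    try:l,r=cross(sat,(sat.max()+20)/2); print('spindle',row,round(u0+30+l,2),round(u0+30+r,2),'mid',round(u0+30+(l+r)/2,2))
    except Exception as e: print(row,e)
for row in (224,226,228,230):
    d=120-px[row,u0+22:u0+58].max(1)*1.0; th=120-75
    # take run containing skirt centre
    a=d>th; c=18; l=c; 
    while a[l-1]: l-=1
    r=c
    while a[r+1]: r+=1
    L=l-(d[l]-th)/(d[l]-d[l-1]); Rr=r+(d[r]-th)/(d[r]-d[r+1]); print('skirt',row,round(u0+22+L,2),round(u0+22+Rr,2),'mid',round(u0+22+(L+Rr)/2,2))
for z in (.07,.078,.089): print('axis exp',z,pr([.4850,.2186,z]))
for z in (.1208,.13,.1398): print('tcp exp',z,pr([.4854,.2173,z]))
print('px/m', pr([.485-.0077,.2186-.0064,.08])-pr([.485,.2186,.08]))
```

```text
spindle 236 273.88 280.35 mid 277.12
spindle 237 274.02 280.3 mid 277.16
spindle 238 274.12 280.39 mid 277.26
spindle 239 274.34 280.59 mid 277.46
spindle 240 274.51 280.62 mid 277.56
spindle 241 274.65 280.47 mid 277.56
skirt 224 275.97 288.37 mid 282.17
skirt 226 263.0 288.22 mid 275.61
skirt 228 257.91 287.34 mid 272.62
skirt 230 257.88 286.17 mid 272.03
axis exp 0.07 [277.96252391 239.08102535]
axis exp 0.078 [277.70820804 236.97185574]
axis exp 0.089 [277.35229086 234.02005528]
tcp exp 0.1208 [276.48456183 224.54924439]
tcp exp 0.13 [276.16431044 221.87284448]
tcp exp 0.1398 [275.81679464 218.9685909 ]
px/m [ 5.04651537 -0.68401964]
```

Call:
{"api": "servo_tool", "payload": {"moves": [{"rx":0,"ry":0,"rz":0,"tx":0.001,"ty":0.008,"tz":0,"claw":1},{"rx":0,"ry":0,"rz":0,"tx":0.001,"ty":0.008,"tz":-0.05,"claw":1},{"rx":0,"ry":0,"rz":0,"tx":0.001,"ty":0.008,"tz":-0.08,"claw":1},{"rx":0,"ry":0,"rz":0,"tx":0.001,"ty":0.008,"tz":-0.11,"claw":1},{"rx":0,"ry":0,"rz":0,"tx":0.001,"ty":0.008,"tz":-0.11,"claw":1},{"rx":0,"ry":0,"rz":0,"tx":0.001,"ty":0.008,"tz":-0.11,"claw":1},{"rx":0,"ry":0,"rz":0,"tx":0.001,"ty":0.008,"tz":-0.11,"claw":1}]}}

```text
t: 7.57
position: [0.4851, 0.2198, 0.1129]
eef_rot: [-3.142, 0.0, -0.261]
wrist_force: [-0.2, 0.6, -0.3]
opening: 0.146
grasp_force: 30.0
```

Call:
{"api": "servo_tool", "payload": {"moves": [{"rx":0,"ry":0,"rz":0,"tx":0.001,"ty":-0.002,"tz":-0.008,"claw":1},{"rx":0,"ry":0,"rz":0,"tx":0.001,"ty":-0.002,"tz":-0.016,"claw":1},{"rx":0,"ry":0,"rz":0,"tx":0.001,"ty":-0.002,"tz":-0.02,"claw":1},{"rx":0,"ry":0,"rz":0,"tx":0.001,"ty":-0.002,"tz":-0.024,"claw":1},{"rx":0,"ry":0,"rz":0,"tx":0.001,"ty":-0.002,"tz":-0.024,"claw":1},{"rx":0,"ry":0,"rz":0,"tx":0.001,"ty":-0.002,"tz":-0.024,"claw":1}]}}

```text
t: 8.07
position: [0.4854, 0.2191, 0.107]
eef_rot: [-3.142, -0.0, -0.261]
wrist_force: [0.8, 0.0, -0.9]
opening: 0.146
grasp_force: 30.0
```

Call:
{"api": "servo_tool", "payload": {"moves": [{"rx":0,"ry":0,"rz":0,"tx":0,"ty":0,"tz":-0.004,"claw":1},{"rx":0,"ry":0,"rz":0,"tx":0,"ty":0,"tz":-0.008,"claw":1},{"rx":0,"ry":0,"rz":0,"tx":0,"ty":0,"tz":-0.012,"claw":1},{"rx":0,"ry":0,"rz":0,"tx":0,"ty":0,"tz":-0.012,"claw":1},{"rx":0,"ry":0,"rz":0,"tx":0,"ty":0,"tz":-0.012,"claw":1}]}}

```text
t: 8.48
position: [0.4854, 0.2191, 0.1039]
eef_rot: [-3.142, -0.0, -0.261]
wrist_force: [0.8, -1.4, -2.4]
opening: 0.143
grasp_force: 30.0
```

Call:
{"api": "servo_tool", "payload": {"moves": [{"rx":0,"ry":0,"rz":0,"tx":0,"ty":0,"tz":-0.004,"claw":1},{"rx":0,"ry":0,"rz":0,"tx":0,"ty":0,"tz":-0.008,"claw":1},{"rx":0,"ry":0,"rz":0,"tx":0,"ty":0,"tz":-0.012,"claw":1},{"rx":0,"ry":0,"rz":0,"tx":0,"ty":0,"tz":-0.012,"claw":1},{"rx":0,"ry":0,"rz":0,"tx":0,"ty":0,"tz":-0.012,"claw":1}]}}

```text
t: 8.9
position: [0.4854, 0.2191, 0.1009]
eef_rot: [-3.142, -0.0, -0.261]
wrist_force: [2.5, -0.9, -1.8]
opening: 0.144
grasp_force: 30.0
```

```bash
python3 -c "
from h import *
s=manip.state();print(s['wrist_force'],s['wrist_torque'],s['position'])"
```

```text
[ 2.5330435  -0.88850192 -1.79514556] [-0.0491352  -0.57435707  0.01535205] [0.48538102 0.21911503 0.10088142]
```

Call:
{"api": "servo_tool", "payload": {"moves": [{"rx":0,"ry":0,"rz":0,"tx":0.002,"ty":0,"tz":-0.004,"claw":1},{"rx":0,"ry":0,"rz":0,"tx":0.002,"ty":0,"tz":-0.008,"claw":1},{"rx":0,"ry":0,"rz":0,"tx":0.002,"ty":0,"tz":-0.012,"claw":1},{"rx":0,"ry":0,"rz":0,"tx":0.002,"ty":0,"tz":-0.016,"claw":1},{"rx":0,"ry":0,"rz":0,"tx":0.002,"ty":0,"tz":-0.016,"claw":1},{"rx":0,"ry":0,"rz":0,"tx":0.002,"ty":0,"tz":-0.016,"claw":1}]}}

```text
t: 9.4
position: [0.4856, 0.2191, 0.0968]
eef_rot: [3.141, 0.0, -0.261]
wrist_force: [-0.6, -0.2, -1.9]
opening: 0.149
grasp_force: 30.0
```

```bash
python3 -c "
from h import *
s=manip.state();print(s['wrist_force'],s['wrist_torque'],s['position'])"
```

```text
[-0.59299648 -0.22622215 -1.87817465] [-0.08839891  0.14772552  0.03282308] [0.48560919 0.21913253 0.09678614]
```

Call:
{"api": "servo_tool", "payload": {"moves": [{"rx":0,"ry":0,"rz":0,"tx":0,"ty":0,"tz":-0.004,"claw":1},{"rx":0,"ry":0,"rz":0,"tx":0,"ty":0,"tz":-0.008,"claw":1},{"rx":0,"ry":0,"rz":0,"tx":0,"ty":0,"tz":-0.012,"claw":1},{"rx":0,"ry":0,"rz":0,"tx":0,"ty":0,"tz":-0.014,"claw":1},{"rx":0,"ry":0,"rz":0,"tx":0,"ty":0,"tz":-0.014,"claw":1},{"rx":0,"ry":0,"rz":0,"tx":0,"ty":0,"tz":-0.014,"claw":1}]}}

```text
t: 9.9
position: [0.4857, 0.2191, 0.0934]
eef_rot: [3.142, 0.0, -0.261]
wrist_force: [-1.2, -0.8, -1.2]
opening: 0.149
grasp_force: 30.0
```

```bash
python3 -c "
from h import *
s=manip.state();print(s['wrist_force'],s['wrist_torque'],s['position'])"
```

```text
[-1.18316625 -0.82541626 -1.22581364] [-0.07910483  0.27521778  0.03209323] [0.48572729 0.2191132  0.09336775]
```

Call:
{"api": "servo_tool", "payload": {"moves": [{"rx":0,"ry":0,"rz":0,"tx":-0.001,"ty":0,"tz":-0.002,"claw":1},{"rx":0,"ry":0,"rz":0,"tx":-0.001,"ty":0,"tz":-0.004,"claw":1},{"rx":0,"ry":0,"rz":0,"tx":-0.001,"ty":0,"tz":-0.006,"claw":1},{"rx":0,"ry":0,"rz":0,"tx":-0.001,"ty":0,"tz":-0.008,"claw":1},{"rx":0,"ry":0,"rz":0,"tx":-0.001,"ty":0,"tz":-0.008,"claw":1},{"rx":0,"ry":0,"rz":0,"tx":-0.001,"ty":0,"tz":-0.008,"claw":1}], "grip_force": 45}}

```text
t: 10.4
position: [0.4857, 0.2192, 0.0916]
eef_rot: [-3.141, -0.0, -0.261]
wrist_force: [-0.3, -0.9, 5.2]
opening: 0.146
grasp_force: 45.0
```

```bash
python3 -c "
from h import *
s=manip.state();print(s['wrist_force'],s['wrist_torque'],s['position'])"
```

```text
[-0.31749368 -0.86599107  5.22775627] [-0.36150641  0.28783463 -0.02686432] [0.48571826 0.21917946 0.09157371]
```

Call:
{"api": "servo_tool", "payload": {"moves": [{"rx":0,"ry":0,"rz":0,"tx":0,"ty":0,"tz":-0.003,"claw":1},{"rx":0,"ry":0,"rz":0,"tx":0,"ty":0,"tz":-0.006,"claw":1},{"rx":0,"ry":0,"rz":0,"tx":0,"ty":0,"tz":-0.008,"claw":1},{"rx":0,"ry":0,"rz":0,"tx":0,"ty":0,"tz":-0.008,"claw":1},{"rx":0,"ry":0,"rz":0,"tx":0,"ty":0,"tz":-0.008,"claw":1}]}}

```text
t: 10.82
position: [0.4858, 0.2192, 0.0897]
eef_rot: [-3.141, -0.0, -0.261]
wrist_force: [-0.7, -1.9, 6.7]
opening: 0.148
grasp_force: 45.0
```

Call:
{"api": "servo_tool", "payload": {"moves": [{"rx":0,"ry":0,"rz":0,"tx":0,"ty":0,"tz":-0.003,"claw":1},{"rx":0,"ry":0,"rz":0,"tx":0,"ty":0,"tz":-0.006,"claw":1},{"rx":0,"ry":0,"rz":0,"tx":0,"ty":0,"tz":-0.006,"claw":1},{"rx":0,"ry":0,"rz":0,"tx":0,"ty":0,"tz":-0.006,"claw":1}]}}

```text
t: 11.15
position: [0.4858, 0.2192, 0.0882]
eef_rot: [-3.141, -0.0, -0.261]
wrist_force: [-2.2, -2.2, 8.2]
opening: 0.146
grasp_force: 45.0
```

Call:
{"api": "servo_tool", "payload": {"moves": [{"rx":0,"ry":0,"rz":0,"tx":0,"ty":0,"tz":-0.002,"claw":1},{"rx":0,"ry":0,"rz":0,"tx":0,"ty":0,"tz":-0.003,"claw":1},{"rx":0,"ry":0,"rz":0,"tx":0,"ty":0,"tz":-0.003,"claw":1},{"rx":0,"ry":0,"rz":0,"tx":0,"ty":0,"tz":-0.003,"claw":1}]}}

```text
t: 11.48
position: [0.4858, 0.2192, 0.0875]
eef_rot: [-3.141, -0.0, -0.261]
wrist_force: [-1.5, -1.9, 8.8]
opening: 0.142
grasp_force: 45.0
```

Run:
```python
from h import *
s=manip.state();print(s['wrist_force'],s['wrist_torque'],s['position'])
im=grab('scene');u,v=276,225
cv2.imwrite('pics/press.png',cv2.resize(im['pixels'][v-40:v+40,u-40:u+40],None,fx=7,fy=7,interpolation=cv2.INTER_CUBIC))
```

```text
[-1.4980563  -1.90701282  8.80171186] [-0.51136198  0.55620561 -0.00413847] [0.48575987 0.21919617 0.08750941]
```

View pics/press.png

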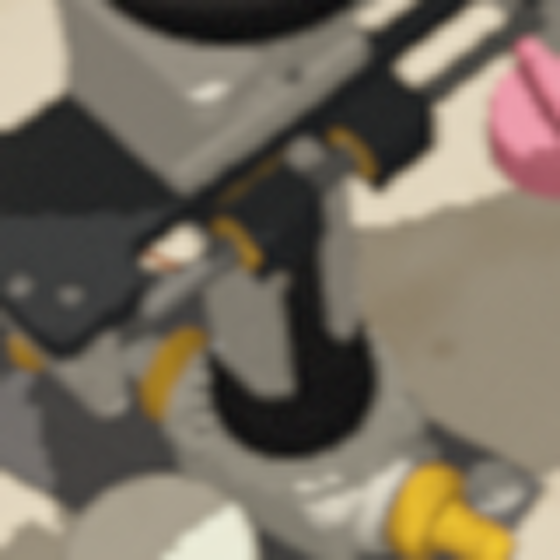

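The knob sits down on the scale plate, skirt bottom at crop (300,450), with the spindle covered. I feel for the stop.

Call:
{"api": "servo_tool", "payload": {"moves": [{"rx":0,"ry":0,"rz":0,"tx":0,"ty":0,"tz":-0.001,"claw":1},{"rx":0,"ry":0,"rz":0,"tx":0,"ty":0,"tz":-0.002,"claw":1},{"rx":0,"ry":0,"rz":0,"tx":0,"ty":0,"tz":-0.002,"claw":1},{"rx":0,"ry":0,"rz":0,"tx":0,"ty":0,"tz":-0.002,"claw":1}]}}

```text
t: 11.87
position: [0.4858, 0.2192, 0.0872]
eef_rot: [-3.141, -0.001, -0.261]
wrist_force: [-2.8, -3.3, 10.9]
opening: 0.145
grasp_force: 45.0
```

Call:
{"api": "servo_tool", "payload": {"moves": [{"rx":0,"ry":0,"rz":0,"tx":0,"ty":0,"tz":-0.001,"claw":1},{"rx":0,"ry":0,"rz":0,"tx":0,"ty":0,"tz":-0.002,"claw":1},{"rx":0,"ry":0,"rz":0,"tx":0,"ty":0,"tz":-0.002,"claw":1},{"rx":0,"ry":0,"rz":0,"tx":0,"ty":0,"tz":-0.002,"claw":1},{"rx":0,"ry":0,"rz":0,"tx":0,"ty":0,"tz":-0.002,"claw":1},{"rx":0,"ry":0,"rz":0,"tx":0,"ty":0,"tz":-0.002,"claw":1}]}}

```text
t: 12.37
position: [0.4859, 0.2193, 0.087]
eef_rot: [-3.141, -0.001, -0.261]
wrist_force: [-4.1, -2.6, 17.3]
opening: 0.143
grasp_force: 45.0
```

```bash
python3 -c "
from h import *
s=manip.state();print(s['wrist_force'],s['wrist_torque'],s['position'],s['grasp_force']);print(manip.job_done())"
```

```text
[-4.0974637  -2.61842136 17.26238418] [-0.90451864  1.14351885  0.06658396] [0.48592721 0.21925668 0.08700178] 45.017980811337566
the job is handed in; nothing more can be done
None
```

The knob is pushed home on the spindle, pressed to its stop with about 19 N (limit 45 N), and still gripped at 45 N; the job is handed in at about 12 s, with no verdict returned and the tap's final setting not measured.

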